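# Find the hidden catch of a battery box

### The job

Feel along the row of four round inserts on top of the grey battery box, pushing on them one after the other with your fingertips: three are fixed dummy plugs, and one gives way, the sprung release catch. Press that one down until the battery door behind the row springs open by itself, then let go of it. Touch gently rather than hammering, do not push or pull at the door, and leave the tins, jar, tape roll, cells and screwdriver where they are.

Things in the scene. Friction and masses are not known exactly. Their poses are not given: they have to be found in the camera images.
- box: Fixed grey plastic battery box, 230 mm (its x) by 300 mm (its y), 70 mm high; origin at the centre of its underside, on the table; z up; its -x side faces roughly towards the robot. The front 90 mm of the flat top is a rigid panel with a row of four round inserts, 54 mm across in 57 mm holes, centred at x = -70, y = -99, -33, 33, 99 mm. The rest of the top is the battery door.
- place0 (a point): centre of a round insert's place at panel height, z = 70 mm, y = -99 mm in the box's frame. At three of the four places is a rigid dummy plug, flush with the panel; at the fourth, which one differs each time, is the release catch of the same plastic, its face only 2 mm lower (z = 68 mm)
- place1 (a point): centre of a round insert's place at panel height, z = 70 mm, y = -33 mm in the box's frame
- place2 (a point): centre of a round insert's place at panel height, z = 70 mm, y = 33 mm in the box's frame
- place3 (a point): centre of a round insert's place at panel height, z = 70 mm, y = 99 mm in the box's frame
- catch (a joint): How far the catch is pressed straight down, in m: 0 at rest, 0.006 fully down (face at z = 62 mm). Spring: 2 N at first touch, about 5 N fully down. It frees the door at about 3 mm, needs no hold, and springs back up when let go. The fingertips must enter the 57 mm hole, so close them and press near the centre. It can be at any of the four places.
- door (a joint): Opening of the battery door, rad: 0 shut and latched, 1.2 fully open. A 4 mm plate, 128 by 274 mm, flush with the panel, hinged on its rear edge (box frame x = 106, z = 70 mm). Once the catch is pressed, a spring swings its front edge up and away from the inserts in about a second; it stays up.
- door_edge (a point): middle of the door's front edge; box frame x = -22 mm, z = 70 mm while shut.
- tin_left: bystander: upright food tin, 75 mm across, 110 mm high, origin at the centre of its underside; stands beside the box's +y end
- jar: bystander: upright glass jar with steel lid, 70 mm across, 100 mm high, origin at the centre of its underside; stands beside the box's +y end, farther back than the tin
- tin_right: bystander: low upright tin, 85 mm across, 55 mm high, origin at the centre of its underside; beside the box's -y end
- tape: bystander: roll of packing tape lying flat, 100 mm across, 48 mm high, origin at the centre of its underside; beside the box's -y end, nearer the front
- screwdriver: bystander: screwdriver lying in front of the box, about 200 mm long, along its own x axis
- cell_a: bystander: spare round battery cell lying in front of the box, 33 mm diameter, 60 mm long along its own x axis, origin under its middle
- cell_b: bystander: second spare cell, like the first

How it is judged:
On the way:
1. the catch is pressed down by more than 2 mm (value of joint catch above 0.002 m), for 0.05 s.
At the end, for the whole second after the job is handed in: the battery door stands open by more than 1.0 rad and is still, and the catch is back up (pressed less than 1 mm) (value of joint door above 1 rad and velocity of joint door below 0.1 rad/s and value of joint catch below 0.001 m); the robot touches nothing.
It fails at once if a bystander is lifted, carried or pushed more than 20 mm, or tipped (distance of any of tin_left, tin_right, jar, screwdriver, cell_a, cell_b, tape from where it was at the start of the episode above 0.02 m or angle between any of tin_left, tin_right, jar, tape's own z axis and vertical above 0.4 rad).
It fails at once if the door is pushed or pulled by the fingers with more than 6 N (contact force between the fingers and door above 6 N).
It fails at once if the fingers hammer on anything with more than 60 N (contact force between the fingers and anything else above 60 N).
It also fails if it takes over 48 s, if anything falls off the work surface, if the arm or the gripper's body presses on something with over 40 N, if the wrist force passes 120 N, or if a joint passes its speed limit or range.

### The arm

A 6-joint arm with a two-finger parallel gripper is mounted at the origin on the work surface. World frame = base frame: x ahead of the robot, y to its left, z up, the work surface at z = 0. Lengths are in m, angles in rad, forces in N, time in s.
With the tool pointing down it reaches from about 0.3 to 0.825 m from the base axis. Payload 5.4 kg.
Tool frame: the origin (TCP) lies at the very end of the fingers, on their centre line; the grasp point (between the pads) lies 19 mm behind it; z points along the fingers, y is the direction in which the jaws open and shut (so a half turn about z gives the same grasp; the last joint's range is limited). The gripper opens to 92 mm and grips with 3 to 60 N. Pads are 20 mm wide; open, the fingers measure 128 mm over their backs; the gripper's body (75 mm by 189 mm) begins 69 mm behind the grasp point.
Start: joints at [-1.371, 0.158, 1.597, -0, 1.386, -0.21], TCP at [0.229, -0.527, 0.215] pointing down, gripper open.
Joint ranges: [-2.91, 2.91], [-0.94, 2.29], [0.18, 2.7], [-1.29, 4.43], [0.17, 2.64], [-3, 3]. Speed limits (rad/s): [2.57, 2.57, 3.14, 3.14, 3.14, 3.14].

### API

Orientations are given as [roll, pitch, yaw] about the fixed x, y, z axes, in that order (R = Rz(yaw) Ry(pitch) Rx(roll)).
In Python, from workcell import telemetry, snapshot, order gives the robot as it stands.
- The arm moves only by the shell command python3 -m handwheel 'ROWS' [FORCE]. ROWS is text: rows parted by semicolons, each of 5 numbers parted by spaces: the shift along the world's x, y, z in cm, then the turn about the world's z in rad, then the opening, from 0 (shut) to 1 (fully open). In form: dx dy dz yaw grip; .... A call has exactly 8 rows; each row is the pose to reach, as a shift and turn from the pose commanded when the call began; what a row does not reach only later rows make up. A row lasts 1/12 s, in which the tool goes at most 41.7 mm and 7.16 degrees, less where a joint would pass 70% of its speed; a pose out of reach is approached as far as the arm can. A call with a gripper value outside its range is refused whole. The fingers move at their own pace and stop on an object; FORCE is the grip in N (left out, the last holds). Time passes only in rows, so rows that repeat a pose let the fingers close, or fill a call up. It gives the time, the measured TCP pose, the force and the opening at its end, in the units of the state.
- telemetry.get_obs(): the state, without advancing time (a new reading comes with each control period).
- snapshot(name): name is "side" or "top"; returns a dict with "frame" (400x640x3 uint8, red, green, blue), "z_map" (400x640 float32, m along the optical axis (not along the pixel's ray), 0 where there is no reading), "fx", "fy", "cx", "cy" (pixels), "k1" (the pictures are not rectified: a ray, as slopes to the right and down, at radius r is drawn at 1 + k1 r^2 times it, then the intrinsics apply), "pose" (4x4, takes a point from camera to world coordinates). Camera axes: x right, y down, z forward; pixel columns grow to the right and rows downward; lengths in m; the calibration is good to about 2 mm. A picture is of the moment at which its call begins.
- order.job_done(): hands the job in, once; it reports no verdict.
The state is a dict: "clock": time; "joint_pos": joint angles; "joint_velocities": joint speeds; "joint_torque": joint torques, N m; "tcp_pos": TCP position; "orientation": TCP orientation; "wrist_force": force on the tool from outside, world axes, zero at the start; "ft_torque": the same for the moment, N m; "gripper_width": opening from 0.0 (shut) to 1.0 (fully open).
Only numpy, scipy, OpenCV 4.12 (cv2) and the standard library are available. Lean on these libraries where they do the work, as an engineer would, in place of code of your own. Each camera call takes 0.05 s, during which the arm holds its last target. There are 200 camera calls.

## Working session

There is one attempt and no reset: what is moved stays moved. The work goes in short steps, Python scripts to look and compute and a shell command to move; the robot and the scene stay as the last step left them, time stands still between calls to the robot, and variables do not carry over. Pictures are saved under pics/ and viewed, about 8 in all and at most 12, crops included, and the job is handed in when it is done.

```bash
mkdir -p pics; cat > h.py <<'E'
import numpy as np, cv2
from workcell import telemetry, snapshot, order
def world(s):
    h,w=s["z_map"].shape
    u,v=np.meshgrid(np.arange(w,dtype=float),np.arange(h,dtype=float))
    K=np.array([[s["fx"],0,s["cx"]],[0,s["fy"],s["cy"]],[0,0,1]])
    p=cv2.undistortPoints(np.stack([u,v],-1).reshape(-1,1,2),K,np.array([s["k1"],0,0,0,0.])).reshape(h,w,2)
    z=s["z_map"]; P=np.stack([p[...,0]*z,p[...,1]*z,z],-1)
    T=np.array(s["pose"]); W=P@T[:3,:3].T+T[:3,3]; W[z==0]=np.nan
    return W
E
python3 - <<'E'
from h import *
for n in("top","side"):
    s=snapshot(n); W=world(s); cv2.imwrite(f"pics/{n}0.png",s["frame"][...,::-1]); np.save(n,W)
    print(n,np.round(s["pose"],3).tolist(),s["k1"],s["fx"])
    m=(abs(W[...,2]-.07)<.006); print(m.sum(),np.nanpercentile(W[m],[2,98],axis=0))
print(telemetry.get_obs())
E
```

```text
top [[-0.001, -0.987, 0.158, 0.418], [-1.0, -0.002, -0.019, 0.031], [0.019, -0.158, -0.987, 0.965], [0.0, 0.0, 0.0, 1.0]] -0.031547459481640804 384.73896855674735
17603 [[ 0.31172263 -0.56536738  0.06432957]
 [ 0.93043814  0.64976651  0.07548626]]
side [[-0.819, -0.33, 0.469, 0.096], [-0.574, 0.466, -0.673, 0.704], [0.003, -0.821, -0.571, 0.639], [0.0, 0.0, 0.0, 1.0]] -0.10672797104623712 432.7754098970838
13089 [[ 0.00782594 -1.4194157   0.06423753]
 [ 2.32198225  0.45612512  0.07563231]]
{'clock': 0.1, 'joint_pos': array([-1.37110912e+00,  1.58995243e-01,  1.59810217e+00, -2.69538157e-05,
        1.38619757e+00, -2.10112898e-01]), 'joint_velocities': array([-1.19720586e-03, -3.74962445e-04, -2.29511948e-03,  7.17667854e-04,
       -7.64798917e-04, -1.77811864e-05]), 'joint_torque': array([-1.44080026e-03, -3.86503494e+01, -3.22961926e+01,  7.02191005e-02,
        3.40008200e-02, -4.76403932e-05]), 'tcp_pos': array([ 0.22894567, -0.52683652,  0.21371427]), 'orientation': array([-3.13992224e+00, -3.29150037e-04,  4.09804803e-01]), 'wrist_force': array([ 0.20103859,  0.32239184, -0.98395624]), 'ft_torque': array([-0.00989488,  0.01094796, -0.02066434]), 'gripper_width': 1.0012032638075739}
```

View pics/top0.png

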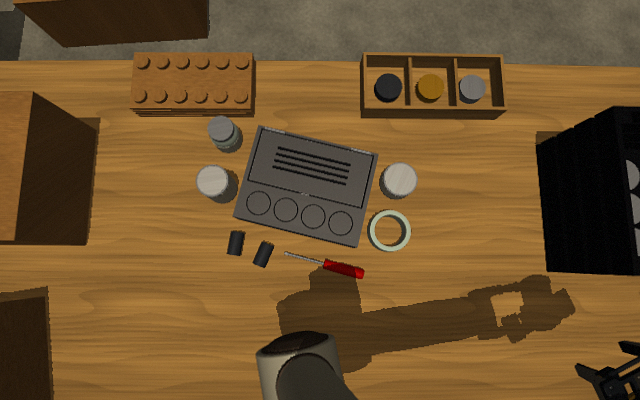

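The top view shows the box, with inserts at about (258,202), (285,210), (313,216) and (341,222) from the +y end to the -y end. The door lies above the row, and the cells and screwdriver are in front of it.

```bash
python3 - <<'E'
from h import *
for n in("top","side"):
    W=np.load(n+".npy")
    m=(abs(W[...,2]-.07)<.008)&(abs(W[...,0]-.5)<.25)&(abs(W[...,1]-.05)<.25)
    m=cv2.morphologyEx(m.astype(np.uint8),cv2.MORPH_OPEN,np.ones((3,3)))
    k,l,st,_=cv2.connectedComponentsWithStats(m); i=1+st[1:,4].argmax(); m=l==i
    P=W[m]; r=cv2.minAreaRect(P[:,:2].astype(np.float32)*1000)
    print(n,m.sum(),r,np.median(P[:,2]),P[:,2].std())
    c=np.array(r[0])/1000; B=cv2.boxPoints(r)/1000
    # x axis along the shorter side pointing to +x
    e=[B[1]-B[0],B[2]-B[1]]; e=min(e,key=np.linalg.norm); e=e/np.linalg.norm(e); e*=np.sign(e[0]); f=np.array([-e[1],e[0]])
    print("yaw",np.arctan2(e[1],e[0]))
    A=np.c_[P[:,:2],np.ones(len(P))]
    co=np.linalg.lstsq(A,P[:,2],rcond=None)[0]; res=P[:,2]-A@co
    for y in(-.099,-.033,.033,.099):
        q=c-.07*e+y*f; d=np.linalg.norm(P[:,:2]-q,axis=1)
        print(y,np.round(q,4),"rel mm",res[d<.022].mean()*1e3,(d<.022).sum())
W=np.load("top.npy")
for u,v in((258,202),(285,210),(313,216),(341,222)):print(W[v,u])
E
```

```text
top 11691 ((595.2238159179688, 40.47428894042969), (301.3312072753906, 231.16366577148438), 76.127197265625) 0.07091461413794309 0.001826831341532651
yaw -0.24212612
-0.099 [ 0.5035 -0.0389] rel mm -1.6753084317210405 274
-0.033 [0.5194 0.0252] rel mm 0.214913008648875 272
0.033 [0.5352 0.0893] rel mm 0.2636270183905781 274
0.099 [0.551  0.1534] rel mm 0.16637029635883513 275
side 7819 ((591.469970703125, 38.549163818359375), (304.1251525878906, 235.59542846679688), 76.12523651123047) 0.07183476629271546 0.001832151356238323
yaw -0.24216028
-0.099 [ 0.4998 -0.0408] rel mm -1.4350960558814434 153
-0.033 [0.5156 0.0233] rel mm 0.7336243067354853 179
0.033 [0.5314 0.0874] rel mm 0.7664454617214974 192
0.099 [0.5473 0.1514] rel mm 0.745773884187491 213
[0.55121886 0.1535614  0.06977476]
[0.53262547 0.0900779  0.06818447]
[0.51808563 0.02438893 0.07264132]
[nan nan nan]
```

View pics/side0.png

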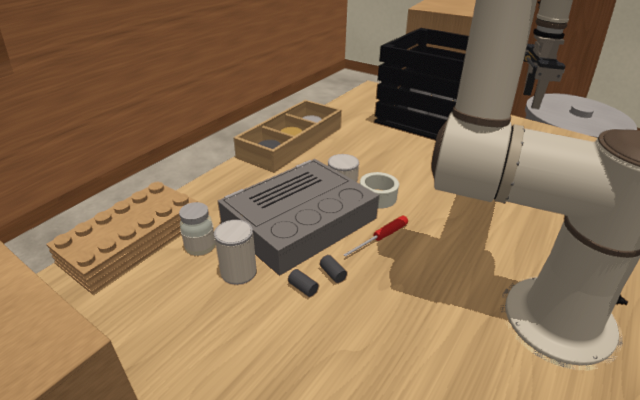

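Both depth maps show place0 (the -y end) about 2 mm below the others, so I'll feel that one first, at about (0.502, -0.040). I'll turn the gripper so its long side runs along the row, clear of the door's swing.

```bash
python3 -m handwheel '1.95 3.48 0 -0.08 0; 3.9 6.96 0 -0.16 0; 5.85 10.44 0 -0.24 0; 7.8 13.92 0 -0.32 0; 9.75 17.4 0 -0.4 0; 11.7 20.88 0 -0.48 0; 13.65 24.36 0 -0.57 0; 15.6 27.84 0 -0.65 0' 10
```

```text
clock: 0.77
tcp_pos: [0.3854, -0.247, 0.2143]
orientation: [-3.141, 0.0, -0.245]
wrist_force: [0.4, -0.1, -0.2]
gripper_width: 0.441
```

```bash
python3 -m handwheel '1.95 3.48 0 0 0; 3.9 6.96 0 0 0; 5.85 10.44 0 0 0; 7.8 13.92 0 0 0; 9.75 17.4 0 0 0; 11.7 20.86 0 0 0; 11.7 20.86 0 0 0; 11.7 20.86 0 0 0'
```

```text
clock: 1.43
tcp_pos: [0.5021, -0.0387, 0.2141]
orientation: [3.141, 0.001, -0.236]
wrist_force: [0.6, -0.1, -0.6]
gripper_width: 0.002
```

```bash
python3 -m handwheel '0 0 -3 0 0; 0 0 -6 0 0; 0 0 -9 0 0; 0 0 -11 0 0; 0 0 -12 0 0; 0 0 -12.5 0 0; 0 0 -12.5 0 0; 0 0 -12.5 0 0'
python3 - <<'E'
from h import *
s=snapshot("side"); t=snapshot("top")
a=s["frame"][130:270,260:440]; b=t["frame"][150:270,220:400]
a=cv2.resize(a,None,fx=4,fy=4)[:,:,::-1]; cv2.imwrite("pics/side1.png",a)
T=np.array(s["pose"])
for p in((.502,-.040,.09),(.502,-.040,.07)):
    c=T[:3,:3].T@(np.array(p)-T[:3,3]); x=c[:2]/c[2]; x*=1+s["k1"]*(x@x); u=x*[s["fx"],s["fy"]]+[s["cx"],s["cy"]]; print(u,(u-[260,130])*4)
E
```

```text
clock: 2.1
tcp_pos: [0.5028, -0.0412, 0.0908]
orientation: [3.141, -0.002, -0.241]
wrist_force: [0.5, 0.4, -0.2]
gripper_width: 0.004
[349.86650118 187.55116405] [359.46600471 230.20465621]
[349.39959005 194.6832265 ] [357.59836022 258.73290601]
```

View pics/side1.png

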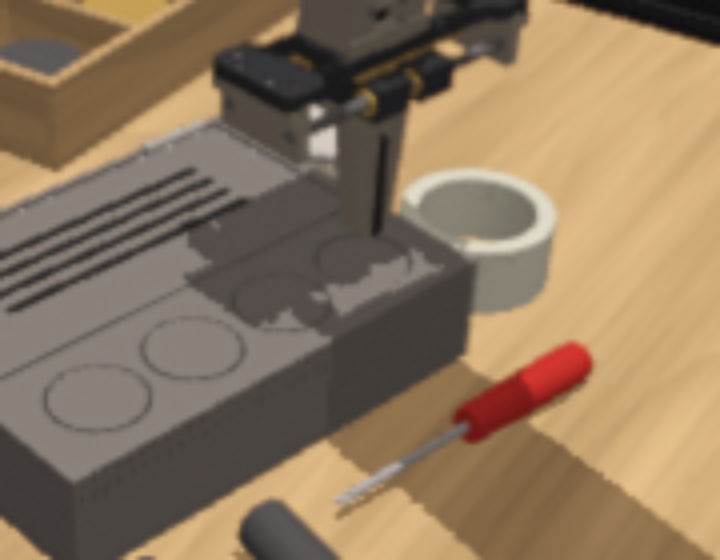

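The close view shows the closed fingertips (crop 362,232) above place0's ring, centred near (363,260). That fits the predicted (358,259) to within about 2 mm. Now a gentle press.

```bash
python3 -m handwheel '0 0 -0.6 0 0; 0 0 -1.2 0 0; 0 0 -1.7 0 0; 0 0 -2 0 0; 0 0 -2.2 0 0; 0 0 -2.35 0 0; 0 0 -2.4 0 0; 0 0 -2.4 0 0'
```

```text
clock: 2.87
tcp_pos: [0.5021, -0.0404, 0.0655]
orientation: [3.142, -0.0, -0.24]
wrist_force: [0.2, -0.1, 0.6]
gripper_width: 0.008
```

```bash
python3 -m handwheel '0 0 -0.05 0 0; 0 0 -0.1 0 0; 0 0 -0.15 0 0; 0 0 -0.2 0 0; 0 0 -0.2 0 0; 0 0 -0.2 0 0; 0 0 -0.2 0 0; 0 0 -0.2 0 0'
```

```text
clock: 3.53
tcp_pos: [0.5024, -0.0405, 0.0638]
orientation: [3.142, -0.001, -0.24]
wrist_force: [0.2, 0.3, 3.8]
gripper_width: 0.005
```

The force is 3.8 N and it is yielding, so this is the catch. I'll press a bit further.

```bash
python3 -m handwheel '0 0 -0.05 0 0; 0 0 -0.1 0 0; 0 0 -0.15 0 0; 0 0 -0.2 0 0; 0 0 -0.2 0 0; 0 0 -0.2 0 0; 0 0 -0.2 0 0; 0 0 -0.2 0 0'
python3 - <<'E'
from h import *
W=world(snapshot("side")); m=(abs(W[...,0]-.65)<.08)&(abs(W[...,1]-.07)<.08)
print(np.nanpercentile(W[m][:,2],[50,90,98]))
E
```

```text
clock: 4.2
tcp_pos: [0.5024, -0.0405, 0.0623]
orientation: [3.142, -0.001, -0.24]
wrist_force: [-2.9, 0.5, 10.2]
gripper_width: 0.011
[0.07253628 0.17480047 0.1895696 ]
```

```bash
python3 - <<'E'
from h import *
s=snapshot("side")
cv2.imwrite("pics/side2.png",cv2.resize(s["frame"][60:270,200:440],None,fx=2.5,fy=2.5)[:,:,::-1])
print(telemetry.get_obs()["wrist_force"])
E
```

```text
[-3.06830802  0.28826159  9.45802975]
```

View pics/side2.png

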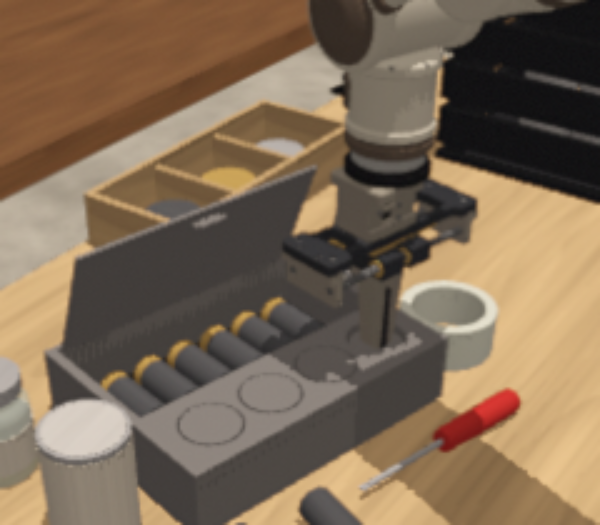

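The door stands open (panel from about (70,260) to (315,170)), clear of the gripper. Next I let go by lifting straight up.

```bash
python3 -m handwheel '0 0 0.3 0 0; 0 0 0.8 0 0; 0 0 1.6 0 0; 0 0 3 0 0; 0 0 5 0 0; 0 0 7 0 0; 0 0 9 0 0; 0 0 11 0 0' && python3 -m handwheel '-2 -1 1 0 0; -4 -3 2 0 0; -6 -6 2 0 0; -8 -9 2 0 0; -9 -11 2 0 0; -9 -12 2 0 0; -9 -12 2 0 0; -9 -12 2 0 0'
python3 - <<'E'
from h import *
import time
out=[]
for n in("side","top"):
    s=snapshot(n); W=world(s)
    c=np.array([.595-.003,.040-.001]); e=np.array([np.cos(.242),-np.sin(.242)]); f=np.array([-e[1],e[0]])
    d=W[...,:2]-c; x=d@e; y=d@f; z=W[...,2]
    m=(abs(y)<.11)&(x>.03)&(x<.13)&(z>.085)&(z<.21)
    print(n,m.sum(), "door ang",np.arctan(-np.polyfit(z[m],x[m],1)[0]**-1) if m.sum()>50 else None, "zmax",z[m].max() if m.any() else None)
    for yy in(-.099,-.033,.033,.099):
        k=np.hypot(x+.07,y-yy)<.02; print(yy,np.nanmean(z[k])*1e3,k.sum())
    out.append(cv2.resize(s["frame"][80:290,180:440],None,fx=1.5,fy=1.5))
cv2.imwrite("pics/end.png",np.hstack(out)[:,:,::-1])
o=telemetry.get_obs(); print(o["wrist_force"],o["tcp_pos"],o["clock"])
E
```

```text
clock: 4.97
tcp_pos: [0.5014, -0.0402, 0.1723]
orientation: [-3.142, 0.001, -0.24]
wrist_force: [-0.4, -0.6, -0.3]
gripper_width: 0.006
clock: 5.63
tcp_pos: [0.4123, -0.1601, 0.1915]
orientation: [-3.141, 0.0, -0.241]
wrist_force: [-0.3, 0.1, -0.1]
gripper_width: 0.006
side 2290 door ang 1.1958317292678375 zmax 0.192555475570646
-0.099 70.2490480057032 127
-0.033 71.91029282145718 140
0.033 71.9420672582108 159
0.099 71.79123047384323 173
top 679 door ang 1.152673841737676 zmax 0.1930315212809971
-0.099 68.75043663312651 226
-0.033 70.83178594284725 229
0.033 70.96742813069464 229
0.099 70.9956591939216 223
[ 0.38798012 -0.23652314  0.00227217] [ 0.41248234 -0.1593172   0.19138715] 5.7333
```

View pics/end.png

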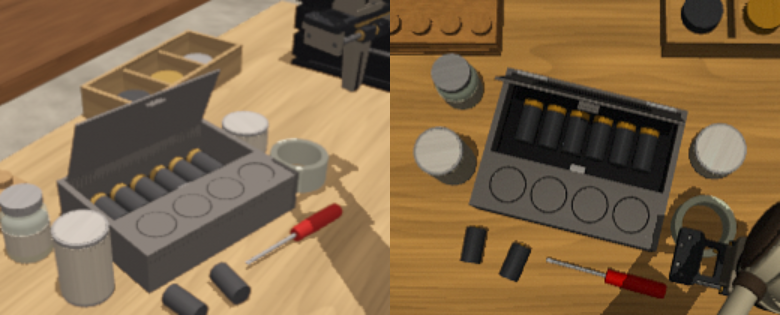

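The door stands open at about 1.2 rad, the catch is back at its 2 mm rest offset, the bystanders are in place, and the arm is clear. I'm handing the job in.

```bash
python3 -c "from workcell import order; print(order.job_done())"
```

```text
the job is handed in; nothing more can be done
None
```

The battery door is open. The release catch was at place0 (the -y end of the row), and I pressed it with closed fingertips until the door sprang open, then let go and backed the arm away.

- **Not done as written:** I pushed only on place0. Depth readings from both cameras showed it about 2 mm lower than the other three, so I tried it first. It gave way, and I did not touch the three dummy plugs.
- **Pressing force:** The wrist force was 3.8 N partway down. It read about 10 N at my lowest point, more than the catch spring's 5 N, so the catch had probably reached its stop. There was also about 3 N of sideways force, most likely light contact inside the hole.
- **Last checks:**
  - The door measured 1.20 rad from the side camera and 1.15 rad from the top one; I did not measure its speed.
  - The catch face was back about 2 mm below the plugs, which is its rest position.
  - The wrist force was about zero and the tool was clear, 0.19 m above the table.
  - The bystanders looked unmoved in the pictures, though I did not measure their positions.
- **Camera mismatch:** The two cameras disagreed by about 1 mm in height and 4 mm in position. I averaged their positions for place0.

The clock read 5.7 s when I handed the job in; the limit was 48 s.

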